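Close the fold-over terminal guard of a test fixture and tuck it under its lip

TASK

Close the orange terminal guard on the test fixture before the high-voltage test: with the fingertips, push the standing guard over until it lies flat over the terminals, then push it along its hinge pin as far as it goes, so that its end is tucked beneath the fixture's metal retaining lip. Only push, and gently, for the guard is thin plastic; do not pinch it, and leave the transformer on the fixture and the other things on the bench where they are.

Things in the scene. Friction and masses are not known exactly. Their poses are not given: they have to be found in the camera images.
- fixture: test fixture, fixed to the bench: dark brown plate 150 (x) x 190 (y) mm, upper face 12 mm above the bench; origin at the centre of its underside; x points from the hinge across to the transformer, y along the hinge pin towards the lip. A black terminal strip, top 29 mm above the bench, lies under the closed guard; two round sockets 21 mm high at x = +55, y = -70 and -52 mm; else the plate is clear
- guard_fold (a joint): angle of the orange guard about its hinge pin, rad: 0 = lying flat over the terminals, towards the fixture's +x; pi/2 = upright; at the start 1.6 to 1.95, leaning past upright to the fixture's -x. Stops at 0 and 2.2. Stiff: it stays where it is left (about 1 N at the free edge moves it)
- guard_shift (a joint): travel of the guard along the hinge pin, m: 0 to 0.024, growing along the fixture's +y towards the lip; at the start 0 to 0.004. It takes about 2 N to slide and stays where it is left; hard stop at 0.024, where the guard's end is 8 mm under the flat of the lip
- guard_hinge (a point): point on the hinge pin axis at the middle of the guard's length (fixture x = -60, y = -5 mm + guard_shift, 34 mm above the bench). The pin runs along the fixture's y between two aluminium posts, 12 mm (x) by 8 mm (y), 40 mm high, at y = -74 and +78 mm
- guard_edge (a point): middle of the guard's free edge, 65 mm from the hinge axis. The guard is a flat orange plate, 100 mm along the hinge, reaching from 6 to 65 mm from the hinge axis, 4 mm thick; lying flat it is 34 to 38 mm above the bench, the fixture plate 22 mm below it
- guard_push_end (a point): middle of the guard's end face away from the lip (fixture -y side), a free face 4 mm thick and 59 mm wide, 35 mm from the hinge axis; pushing it along the fixture's +y slides the guard. 50 mm of it in x is clear of the hinge post
- guard_outside: the orange plate of the guard: its outer face, which is the face towards the robot while the guard stands and the top when it lies flat. Its frame lies on the hinge axis at the fixture's y = guard_shift, x towards the free edge, z out of the outer face. Thin plastic: it must not be pressed with more than 40 N
- guard_inside: thin grey lining, 49 x 90 x 2 mm, on the guard's inner face (under the guard when it lies flat); same frame as guard_outside. Gripping the guard between two fingers touches this and guard_outside at once
- lip_mouth (a point): start of the flat underside of the aluminium retaining lip (fixture x -45 to +1 mm, y = +61 mm), 40.5 mm above the bench, 2.5 mm above the flat guard's top. A turned-up lead-in reaches 7 mm from here to -y, rising to 48 mm. At zero shift the guard's end is 16 mm short of this point; a guard shifted over 8 mm before it is folded lands on top of the lip
- transformer: loose yellow and black transformer, 29 x 65 x 29 mm, standing on the fixture between two low rails at x = +45 mm; origin at the centre of its underside; not to be moved
- decade_box: grey-blue resistor box with knobs on top, 64 x 114 x 62 mm, fixed at the back of the bench; origin at the centre of its underside; bystander
- mug: blue mug, 80 mm across, 94 mm high; origin at the centre of its underside; bystander
- spare_transformer: small yellow and black transformer, 31 x 43 x 29 mm; origin under its centre; bystander
- parts_bin: blue open-front parts bin, 107 x 68 x 50 mm; origin under its centre; bystander
- tape: roll of yellow tape lying flat, 62 mm across, 14 mm high; origin under its centre; bystander
- screwdriver: small blue screwdriver lying on the bench, 135 mm long, 14 mm thick; origin under its centre; bystander

How it is judged:
By the outcome, as a careful person would: the job done as asked, in the order asked, and still so for the second after the job is handed in, with the robot touching nothing.
It also fails if it takes over 45 s, if anything falls off the work surface, if the arm or the gripper's body presses on something with over 40 N, if the wrist force passes 120 N, or if a joint passes its speed limit or range.

ROBOT

A 7-joint arm with a two-finger parallel gripper is mounted at the origin on a cart in front of the work surface, level with it; the furniture and walls round the work are solid. World frame = base frame: x ahead of the robot, y to its left, z up, the work surface at z = 0. Lengths are in m, angles in rad, forces in N, time in s.
With the tool pointing down it reaches from about 0.4 to 0.85 m from the base axis. Payload 10.4 kg.
Tool frame: the origin (TCP) lies at the very end of the fingers, on their centre line; the grasp point (between the pads) lies 19 mm behind it (manip.grip_depth is the distance from the TCP to the grasp point, in m); z points along the fingers, y is the direction in which the jaws open and shut (so a half turn about z gives the same grasp; the last joint's range is limited). The gripper opens to 87 mm and grips with 3 to 60 N. Pads are 19 mm wide; open, the fingers measure 117 mm over their backs; the gripper's body (75 mm by 190 mm) begins 51 mm behind the grasp point.
Start: joints at [1.276, 0.332, -0.065, 1.46, 0.022, 1.35, -0.088], TCP at [0.168, -0.602, 0.223] pointing down, gripper open.
Joint ranges: [-2.6, 2.6], [-0.5, 2.12], [-1.47, 1.34], [0.16, 2.42], [-1.27, 4.41], [0.06, 2.06], [-2.6, 2.6]. Speed limits (rad/s): [2.22, 2.22, 2.79, 2.79, 3.14, 3.14, 3.14].

INTERFACE

Orientations are given as a unit quaternion [w, x, y, z].
In Python, from rig import manip, jaws, solver, camera, camera_model, readout gives the robot as it stands. Calls block until the motion is done:
- manip.reach(position, orientation): joint-space move of the TCP to a pose.
- manip.servo_line(position, attitude=None, v=0.15, guard=None): straight line of the TCP; attitude=None keeps the orientation; v is the mean speed in m/s. With guard (N) it stops when the force on the tool has changed by that much, and returns True; else False.
- manip.goto_joints(angles): joint-space move.
- jaws.set_gripper(opening, strength=None): opening from 0.0 (shut) to 1.0 (fully open); strength is the grip in N (None keeps the last); returns when the fingers have stopped.
- manip.sleep(seconds).
- solver.inverse_kinematics(position, orientation): joint angles nearest the present ones, or None.
- camera(name): name is "scene" or "top"; returns the picture (480x640x3 uint8, blue, green, red); there is no depth.
- camera_model(name): a dict with "mtx" (3x3 intrinsics, pixels), "k1" (the pictures are not rectified: a ray, as slopes to the right and down, at radius r is drawn at 1 + k1 r^2 times it, then the intrinsics apply), "extrinsics" (4x4, takes a point from camera to world coordinates). Camera axes: x right, y up, looking along -z (the intrinsics and any distortion apply to the point x, -y, -z); pixel columns grow to the right and rows downward; lengths in m; the calibration is good to about 2 mm. A picture is of the moment at which its call begins. camera_model takes no time and is no camera call.
A pose or a line that the arm cannot do raises manip.IKError and nothing moves.
- manip.sign_off(): hands the job in, once; it reports no verdict.
Readings, each from a call of its own:
- readout.current_time_s(): time.
- readout.current_q(): joint angles.
- readout.current_dq(): joint speeds.
- readout.current_joint_efforts(): joint torques, N m.
- readout.current_position(): TCP position.
- readout.current_ee_rot(): TCP orientation.
- readout.current_wrist_force(): force on the tool from outside, world axes, zero at the start.
- readout.current_moment(): the same for the moment, N m.
- readout.current_finger_gap(): opening from 0.0 (shut) to 1.0 (fully open).
Only numpy, scipy, OpenCV 4.12 (cv2) and the standard library are available. Lean on these libraries where they do the work, as an engineer would, in place of code of your own. Each camera call takes 0.05 s, during which the arm holds its last target.

## Working session

There is one attempt and no reset: what is moved stays moved. The work goes in short steps, each a Python script; the robot and the scene stay as the last script left them, time stands still between calls to the robot, and variables do not carry over. Pictures are saved under pics/ and viewed, and the job is handed in when it is done.

```bash
ls; mkdir -p pics; python3 - <<'E'
from rig import *
import cv2
for n in ("scene","top"):
    cv2.imwrite(f"pics/{n}0.png",camera(n)); m=camera_model(n); print(n,m)
print(readout.current_time_s(),readout.current_position(),readout.current_ee_rot(),manip.grip_depth)
E
```

```text
pics
scene {'mtx': array([[519.29061211,   0.        , 317.65304074],
       [  0.        , 519.29061211, 237.00376443],
       [  0.        ,   0.        ,   1.        ]]), 'k1': -0.015439372241600333, 'extrinsics': array([[-0.82971307,  0.48479288, -0.27668049,  0.17084223],
       [-0.55816945, -0.71631876,  0.41872939,  0.28270431],
       [ 0.0048056 ,  0.50185984,  0.86493561,  1.20024774],
       [ 0.        ,  0.        ,  0.        ,  1.        ]])}
top {'mtx': array([[615.47220505,   0.        , 318.23724007],
       [  0.        , 615.47220505, 239.5806722 ],
       [  0.        ,   0.        ,   1.        ]]), 'k1': -0.01351881766942903, 'extrinsics': array([[ 0.00183722,  0.9986113 , -0.05265078,  0.47175628],
       [-0.99995201,  0.00132791, -0.00970665, -0.25920198],
       [-0.00962326,  0.05266609,  0.99856581,  1.30751288],
       [ 0.        ,  0.        ,  0.        ,  1.        ]])}
0.1 [ 0.16771405 -0.60173386  0.22185022] [-5.95706382e-04  9.90778856e-01  1.35487615e-01 -9.81337162e-05] 0.0187
```

View pics/scene0.png

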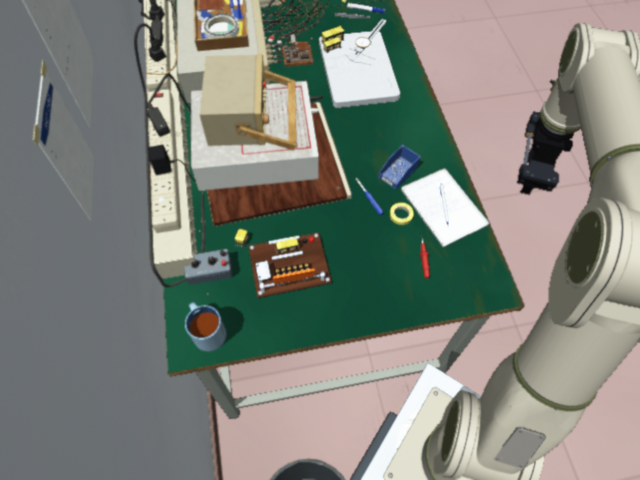

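View pics/top0.png

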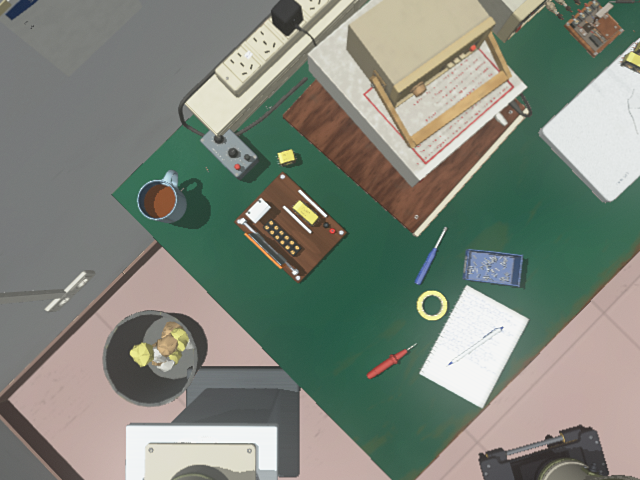

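The scene view shows the fixture around (290,263). In the top view it is around (292,228), turned about 45° on the bench, with the orange guard at its lower-left edge and the mug at (160,200). I'll enlarge it next.

```bash
python3 - <<'E'
import cv2
a=cv2.imread("pics/top0.png")[165:295,225:360]; cv2.imwrite("pics/top0z.png",cv2.resize(a,None,fx=4.5,fy=4.5,interpolation=cv2.INTER_CUBIC))
a=cv2.imread("pics/scene0.png")[220:310,235:345]; cv2.imwrite("pics/scene0z.png",cv2.resize(a,None,fx=6,fy=6,interpolation=cv2.INTER_CUBIC))
E
```

```text
(no output)
```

View pics/top0z.png

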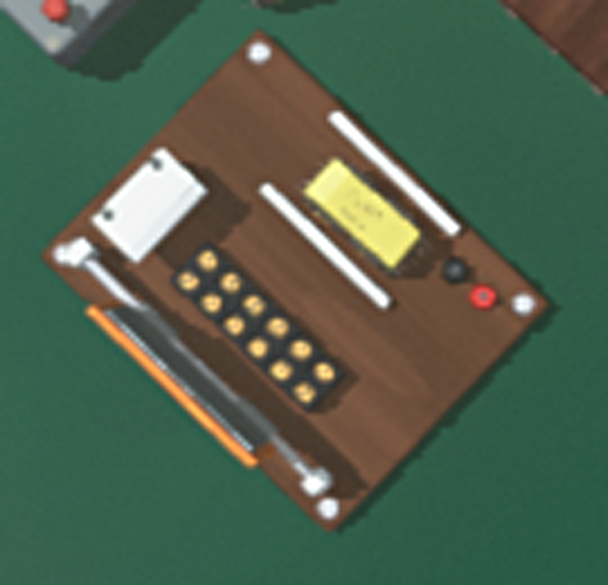

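View pics/scene0z.png

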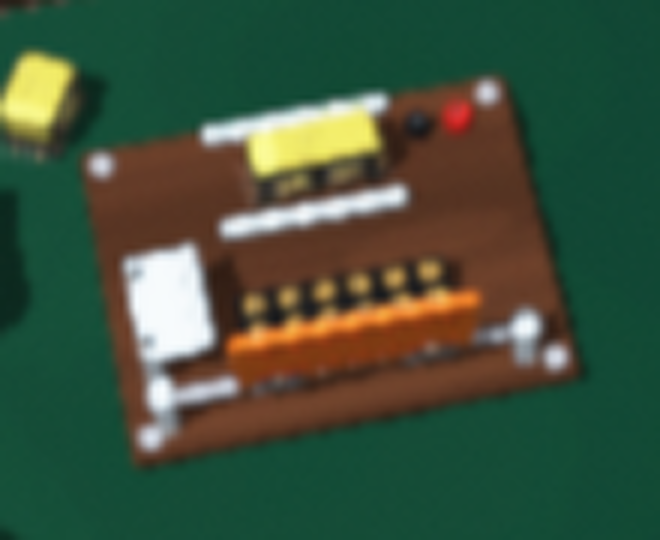

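In the enlarged views the plate corners and guard edge are clear. The guard leans out to the fixture's -x side, and the white lip is at the upper left. I'll fit the fixture pose, fold and shift from both views.

```bash
cat > h.py <<'E'
import numpy as np, cv2
from scipy.optimize import least_squares
from rig import *
def proj(n,P):
    m=camera_model(n); T=np.linalg.inv(m["extrinsics"]); p=(T[:3,:3]@np.atleast_2d(P).T).T+T[:3,3]
    s=np.c_[p[:,0]/-p[:,2],-p[:,1]/-p[:,2]]; r2=(s**2).sum(1,keepdims=True); s=s*(1+m["k1"]*r2)
    K=m["mtx"]; return s@K[:2,:2].T+K[:2,2]
def fx(pose,P):
    x,y,a=pose; P=np.atleast_2d(P); c,s=np.cos(a),np.sin(a)
    return np.c_[x+c*P[:,0]-s*P[:,1], y+s*P[:,0]+c*P[:,1], P[:,2]]
def gp(th,sh,r,h,l): # guard pt; l along from middle
    return [-.06+r*np.cos(th)-h*np.sin(th), -.005+sh+l, .034+r*np.sin(th)+h*np.cos(th)]
E
cat > fit.py <<'E'
from h import *
def uz(p,f,o): return (np.array(p)+.5)/f-.5+np.array(o)
tp=uz([(43,255),(260,32),(550,303),(333,530)],4.5,(225,165))
sp=uz([(138,465),(85,155),(503,77),(578,375)],6,(235,220))
C=[(-.075,.095,.012),(.075,.095,.012),(.075,-.095,.012),(-.075,-.095,.012)]
tg=uz([(92,309),(254,462)],4.5,(225,165)); sg=uz([(230,345),(480,298)],6,(235,220))
def res(v):
    F=fx(v[:3],C); G=fx(v[:3],[gp(v[3],v[4],.065,.002,.05),gp(v[3],v[4],.065,.002,-.05)])
    b=v[5:7]; # camera offset between views (px)
    return np.r_[(proj("top",F)-tp).ravel(),(proj("scene",F)+b-sp).ravel(),(proj("top",G)-tg).ravel(),(proj("scene",G)+b-sg).ravel(),b*.5]
s=least_squares(res,[.5,-.2,-.78,1.75,.002,0,0]); print(s.x.round(4)); print(s.fun.round(2))
E
python3 fit.py
```

```text
[ 0.5673 -0.1878 -0.7591  1.726   0.004  -0.5186  0.3278]
[-0.72  0.14  0.1  -1.38  0.68 -0.03 -0.22  1.16 -0.32 -0.   -0.73  0.1
  0.34 -0.31  0.9   0.01 -0.24 -0.51  0.35  0.49  0.02  0.26 -0.07 -0.12
 -0.26  0.16]
```

```bash
cat > ov.py <<'E'
from h import *
import sys
def overlay(pose,th,sh,src,n,out,off,f,w,hh):
    img=cv2.imread(src); a=img[off[1]:off[1]+hh,off[0]:off[0]+w]; a=cv2.resize(a,None,fx=f,fy=f,interpolation=cv2.INTER_CUBIC)
    def poly(P,c):
        q=(proj(n,fx(pose,P))-np.array(off)+.5)*f-.5
        cv2.polylines(a,[np.round(q).astype(int)],True,c,1)
    R=lambda x0,x1,y0,y1,z:[(x0,y0,z),(x1,y0,z),(x1,y1,z),(x0,y1,z)]
    poly(R(-.075,.075,-.095,.095,.012),(0,255,255))
    for y in(-.074,.078): poly(R(-.066,-.054,y-.004,y+.004,.04),(255,0,255))
    poly(R(-.045,.001,.061,.08,.0405),(255,255,0))
    for h in (0,.004): poly([gp(th,sh,r,h,l) for r,l in((.006,-.05),(.065,-.05),(.065,.05),(.006,.05))],(0,255,0))
    for y in(-.07,-.052): poly(R(.052,.058,y-.003,y+.003,.021),(255,255,255))
    cv2.imwrite(out,a)
if __name__=="__main__":
    v=eval(sys.argv[1]); k=sys.argv[2]
    overlay(v[:3],v[3],v[4],f"pics/top{k}.png","top",f"pics/top{k}o.png",(225,165),4.5,135,130)
    overlay(v[:3],v[3],v[4],f"pics/scene{k}.png","scene",f"pics/scene{k}o.png",(235,220),6,110,90)
E
python3 ov.py "[.5673,-.1878,-.7591,1.726,.004]" 0
```

```text
(no output)
```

View pics/top0o.png

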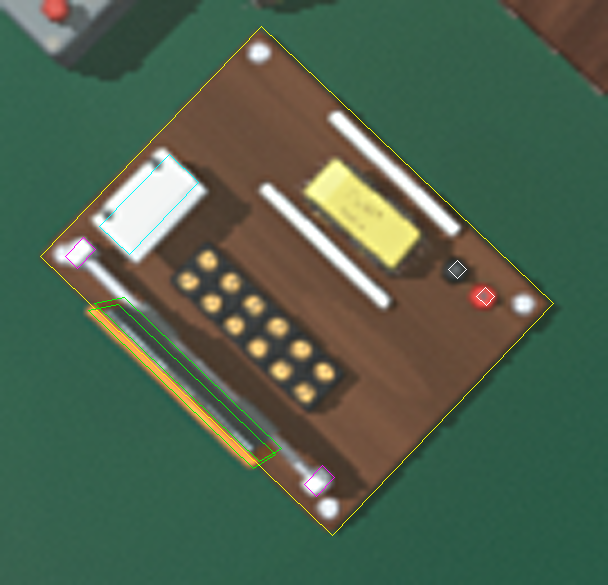

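View pics/scene0o.png

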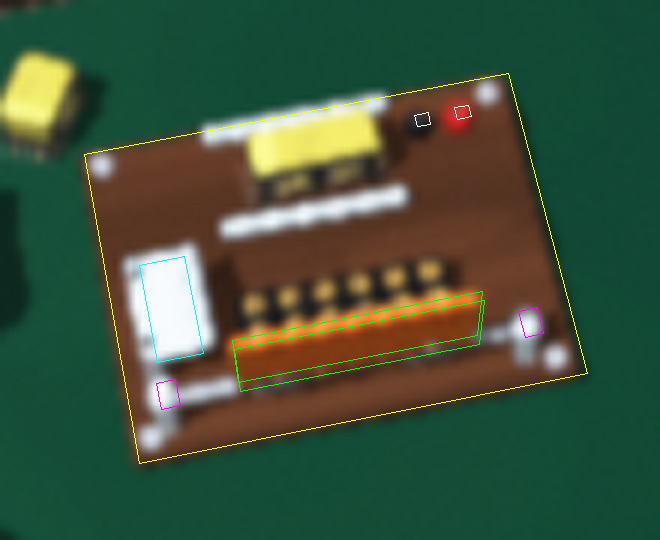

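The wireframe matches both views to within 1–2 mm. Fold is about 1.73 and shift about 3–4 mm, under the 8 mm limit for folding. Next I'll check reachability of the fold and push paths.

```bash
cat >> h.py <<'E'
POSE=(.5668,-.1880,-.7591)
def W(x,y,z): return fx(POSE,(x,y,z))[0]
def Q(psi): return np.array([0,np.cos(psi/2),np.sin(psi/2),0])
E
python3 - <<'E'
from h import *
for psi in (POSE[2],POSE[2]+np.pi,POSE[2]+np.pi/2,POSE[2]-np.pi/2):
    print(round(psi,2))
    for p in [(-.11,-.01,.22),(-.11,-.01,.08),(-.074,-.01,.083),(-.02,-.01,.036),(-.025,-.09,.10),(-.025,-.09,.032),(-.025,-.045,.032)]:
        q=solver.inverse_kinematics(W(*p),Q(psi)); print(p,None if q is None else np.round(q,2))
print(W(-.11,-.01,.22))
E
```

```text
-0.76
(-0.11, -0.01, 0.22) [ 0.7   0.08 -0.57  1.77  0.05  1.3  -2.21]
(-0.11, -0.01, 0.08) [ 0.63  0.23 -0.53  1.94  0.13  1.01 -2.28]
(-0.074, -0.01, 0.083) [ 0.6   0.28 -0.47  1.86  0.15  1.03 -2.25]
(-0.02, -0.01, 0.036) [ 0.54  0.43 -0.36  1.77  0.18  0.97 -2.22]
(-0.025, -0.09, 0.1) [ 0.65  0.27 -0.33  1.82  0.1   1.07 -2.04]
(-0.025, -0.09, 0.032) [ 0.63  0.36 -0.3   1.87  0.13  0.93 -2.06]
(-0.025, -0.045, 0.032) [ 0.58  0.39 -0.34  1.83  0.16  0.95 -2.16]
2.38
(-0.11, -0.01, 0.22) [ 0.82  0.1  -0.7   1.77  0.06  1.3   0.92]
(-0.11, -0.01, 0.08) [ 0.79  0.26 -0.7   1.93  0.19  1.02  0.81]
(-0.074, -0.01, 0.083) [ 0.78  0.32 -0.67  1.85  0.23  1.05  0.83]
(-0.02, -0.01, 0.036) [ 0.77  0.48 -0.65  1.76  0.34  1.01  0.81]
(-0.025, -0.09, 0.1) [ 0.88  0.31 -0.59  1.8   0.19  1.08  1.03]
(-0.025, -0.09, 0.032) [ 0.86  0.4  -0.58  1.86  0.26  0.96  0.98]
(-0.025, -0.045, 0.032) [ 0.8   0.44 -0.61  1.81  0.3   0.98  0.88]
0.81
(-0.11, -0.01, 0.22) [ 0.76  0.09 -0.63  1.77  0.05  1.3  -0.65]
(-0.11, -0.01, 0.08) [ 0.72  0.24 -0.62  1.94  0.16  1.01 -0.74]
(-0.074, -0.01, 0.083) [ 0.7   0.3  -0.58  1.86  0.19  1.04 -0.71]
(-0.02, -0.01, 0.036) [ 0.69  0.46 -0.54  1.77  0.27  0.99 -0.72]
(-0.025, -0.09, 0.1) [ 0.79  0.29 -0.49  1.81  0.15  1.08 -0.51]
(-0.025, -0.09, 0.032) [ 0.78  0.38 -0.48  1.86  0.21  0.95 -0.56]
(-0.025, -0.045, 0.032) [ 0.72  0.42 -0.51  1.82  0.25  0.97 -0.65]
-2.33
(-0.11, -0.01, 0.22) [ 1.29  0.22 -1.25  1.75  0.21  1.32  2.38]
(-0.11, -0.01, 0.08) [ 1.2   0.47 -1.23  1.92  0.49  1.11  2.16]
(-0.074, -0.01, 0.083) [ 1.19  0.56 -1.24  1.84  0.58  1.17  2.14]
(-0.02, -0.01, 0.036) [ 1.16  0.8  -1.25  1.74  0.81  1.22  2.08]
(-0.025, -0.09, 0.1) [ 1.35  0.57 -1.24  1.78  0.58  1.21  2.33]
(-0.025, -0.09, 0.032) [ 1.34  0.72 -1.24  1.84  0.75  1.16  2.21]
(-0.025, -0.045, 0.032) [ 1.24  0.76 -1.25  1.8   0.78  1.19  2.13]
[ 0.48011718 -0.11954499  0.22      ]
```

```bash
python3 - <<'E'
from h import *
psi=POSE[2]+np.pi
jaws.set_gripper(0.0)
manip.reach(W(-.115,-.01,.22),Q(psi))
print(manip.servo_line(W(-.115,-.01,.081),v=.1,guard=10))
print(readout.current_time_s(),readout.current_finger_gap(),readout.current_position(),W(-.115,-.01,.081),readout.current_wrist_force())
for n in("scene","top"): cv2.imwrite(f"pics/{n}1.png",camera(n))
E
python3 ov.py "[.5668,-.188,-.7591,1.726,.004]" 1
```

```text
False
5.2333 0.006138962542844452 [ 0.47688868 -0.11620253  0.08154492] [ 0.4764899  -0.11610364  0.081     ] [ 0.91512431  0.6227933  -0.1660727 ]
```

View pics/scene1o.png

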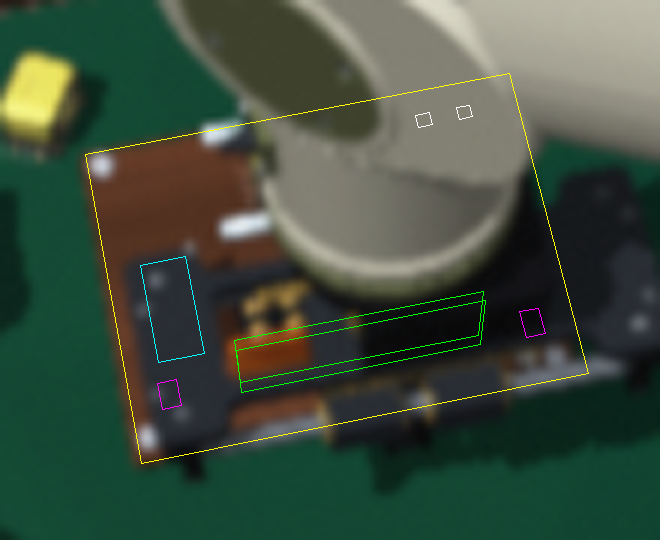

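View pics/top1.png

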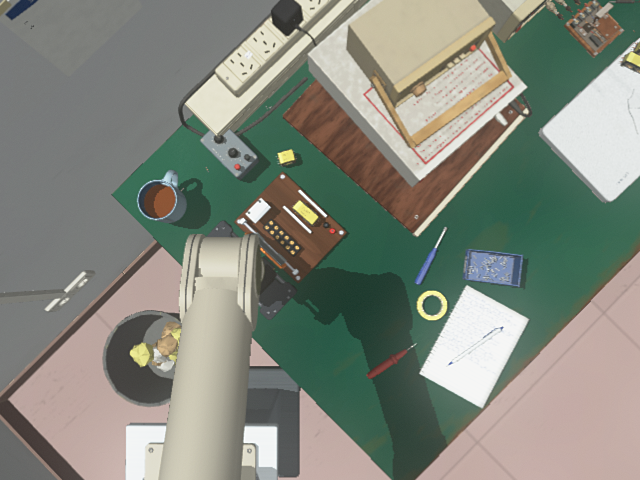

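The fingers are on the robot side of the guard and nothing has been disturbed: orange is still at about (270,345) in the scene crop. Starting the fold.

```bash
python3 - <<'E'
from h import *
hx=.0095
f0=np.array(readout.current_wrist_force())
def rep(t,r): print(t,r,round(readout.current_time_s(),2),np.round(inv(readout.current_position())*1e3,1),np.round(Rf(np.array(readout.current_wrist_force())-f0),2))
def Rf(f):
    a=POSE[2]; return np.array([np.cos(a)*f[0]+np.sin(a)*f[1],-np.sin(a)*f[0]+np.cos(a)*f[1],f[2]])
def inv(p): return Rf(np.array(p)-[POSE[0],POSE[1],0])
r=manip.servo_line(W(-.064-hx,-.01,.083),v=.05,guard=10); rep("up",r)
if not r:
  for d in (75,60,45,30,18,8):
    t=np.radians(d); R=.05
    r=manip.servo_line(W(-.06+R*np.cos(t)-.004*np.sin(t)-hx,-.01,.034+R*np.sin(t)+.004*np.cos(t)),v=.04,guard=12); rep(d,r)
    if r: break
E
```

```text
up False 6.32 [-73.7 -10.   82.9] [1.36 0.59 0.33]
75 False 6.79 [-60.1  -9.9  83.3] [ 0.35 -0.4  -0.18]
60 False 7.27 [-47.8 -10.   79.2] [0.11 0.57 0.01]
45 False 7.74 [-36.9 -10.   72. ] [ 0.51  0.11 -0.34]
30 False 8.22 [-28.2 -10.   62.2] [0.25 0.03 0.93]
18 False 8.62 [-23.2 -10.1  53. ] [ 0.23 -0.19  1.06]
8 False 8.99 [-20.7 -10.1  44.6] [ 0.48 -1.15  0.12]
```

```bash
python3 - <<'E'
from h import *
for n in("scene","top"): cv2.imwrite(f"pics/{n}2.png",camera(n))
E
python3 ov.py "[.5668,-.188,-.7591,.14,.004]" 2
```

```text
(no output)
```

View pics/scene2o.png

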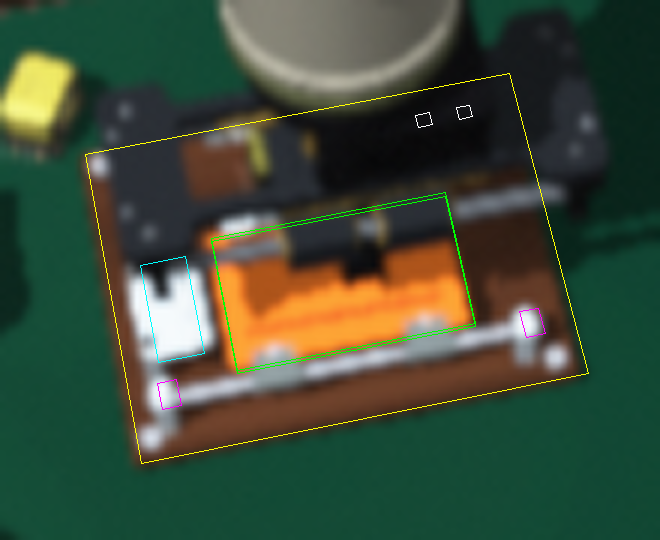

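View pics/top2o.png

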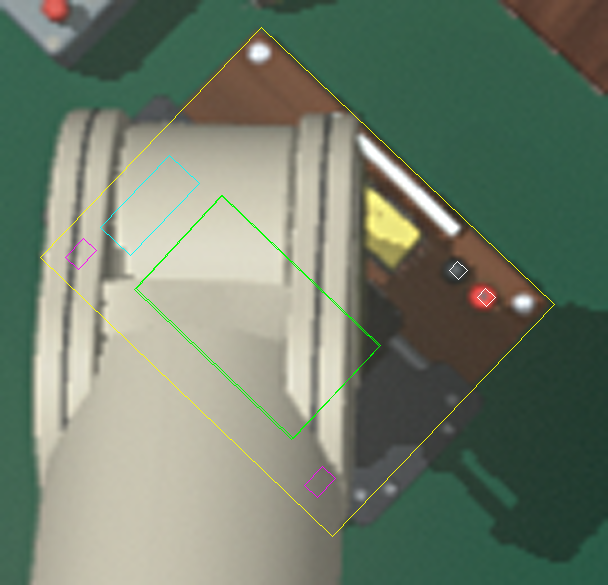

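The guard is nearly down: orange fills about (225–470, 240–370) in the crop, with its left end short of the lip. Next I'll press it gently to the stop.

```bash
cat >> h.py <<'E'
def Rf(f):
    a=POSE[2]; return np.array([np.cos(a)*f[0]+np.sin(a)*f[1],-np.sin(a)*f[0]+np.cos(a)*f[1],f[2]])
def inv(p): return Rf(np.array(p)-[POSE[0],POSE[1],0])
def rep(t,r): print(t,r,round(readout.current_time_s(),2),np.round(inv(readout.current_position())*1e3,1),np.round(Rf(np.array(readout.current_wrist_force())),2))
E
python3 - <<'E'
from h import *
r=manip.servo_line(W(-.018,-.01,.033),v=.015,guard=8); rep("press",r)
manip.servo_line(W(-.018,-.01,.075),v=.1); rep("lift",0)
manip.servo_line(W(-.022,-.092,.075),v=.1); rep("side",0)
for n in("scene","top"): cv2.imwrite(f"pics/{n}3.png",camera(n))
E
python3 ov.py "[.5668,-.188,-.7591,0,.004]" 3
```

```text
press True 9.66 [-19.   -9.8  37.7] [-2.77 -1.31 10.  ]
lift 0 10.19 [-18.  -10.2  74.8] [ 0.04  0.2  -0.48]
side 0 11.17 [-22.1 -91.2  75.1] [-0.51  0.61 -0.23]
```

View pics/scene3o.png

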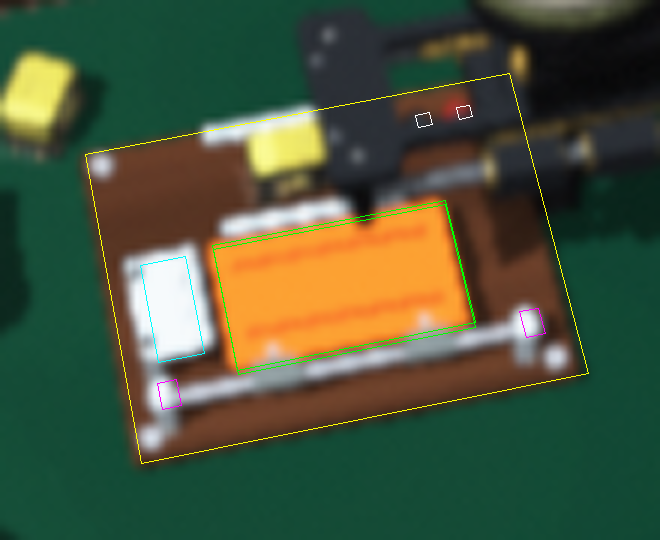

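The press stopped at z = 37.7 mm (flat top is 38), and the picture shows the guard flat and short of the lip, whose crop position is about (170,305). Next I'll push its end face at about (460,265).

```bash
python3 - <<'E'
from h import *
r=manip.servo_line(W(-.022,-.092,.032),v=.08,guard=8); rep("down",r)
if not r:
    for y,g in ((-.07,10),(-.058,10),(-.03,12)):
        r=manip.servo_line(W(-.022,y,.032),v=.025,guard=g); rep("push",r)
        if r: break
for n in("scene","top"): cv2.imwrite(f"pics/{n}4.png",camera(n))
E
python3 ov.py "[.5668,-.188,-.7591,0,.024]" 4
```

```text
down False 11.95 [-22.  -91.9  32. ] [ 0.95 -0.56  0.81]
push False 12.98 [-22.  -70.2  31.9] [ 0.42  0.02 -0.88]
push False 13.62 [-22.1 -57.9  32. ] [-0.56 -0.04  0.35]
push True 14.47 [-21.6 -37.5  31.5] [-0.08 -2.15  1.41]
```

View pics/scene4o.png

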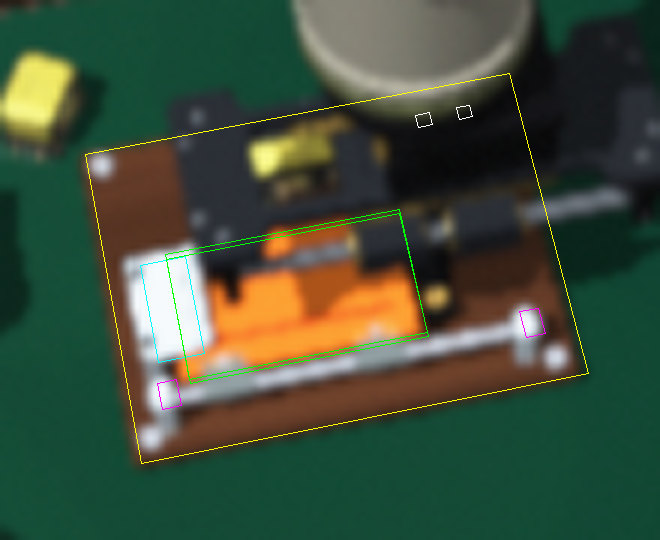

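The guard's end now sits under the lip, which shows at about (165,305), and the -y end has moved to about (425,335), matching the 24 mm wireframe. I'll back off and push again to check it's at the hard stop.

```bash
python3 - <<'E'
from h import *
manip.servo_line(W(-.022,-.048,.032),v=.05); rep("back",0)
manip.servo_line(W(-.030,-.048,.032),v=.05); rep("side",0)
r=manip.servo_line(W(-.030,-.028,.032),v=.025,guard=16); rep("push",r)
manip.servo_line(W(-.030,-.07,.032),v=.08); rep("back",0)
manip.servo_line(W(-.030,-.07,.15),v=.15)
manip.reach(W(-.10,-.22,.25),Q(POSE[2]+np.pi)); rep("away",0)
for n in("scene","top"): cv2.imwrite(f"pics/{n}5.png",camera(n))
E
python3 ov.py "[.5668,-.188,-.7591,0,.024]" 5
```

```text
back 0 14.92 [-21.9 -48.5  32. ] [-1.22  0.01  0.36]
side 0 15.22 [-30.4 -47.8  32.1] [-0.97 -0.03  0.08]
push True 15.82 [-29.5 -37.5  31.3] [ 1.32 -2.    0.37]
back 0 16.38 [-29.9 -70.3  32.1] [ 0.67  0.87 -0.31]
away 0 18.1 [-100.  -219.3  249.2] [0.3  0.35 0.39]
```

View pics/scene5o.png

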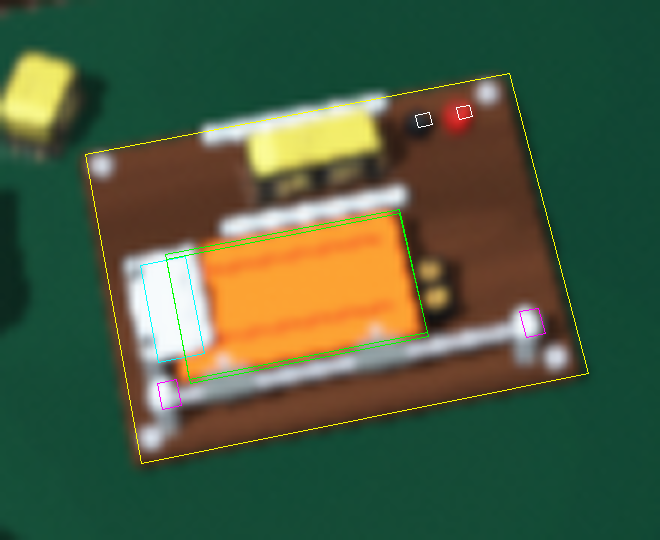

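View pics/top5.png

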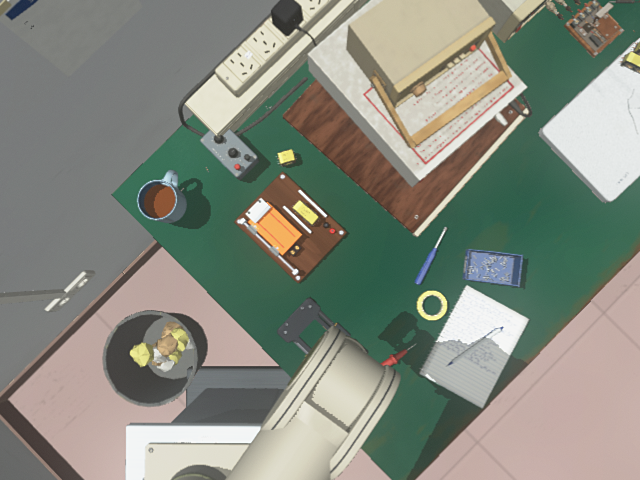

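View pics/top5o.png

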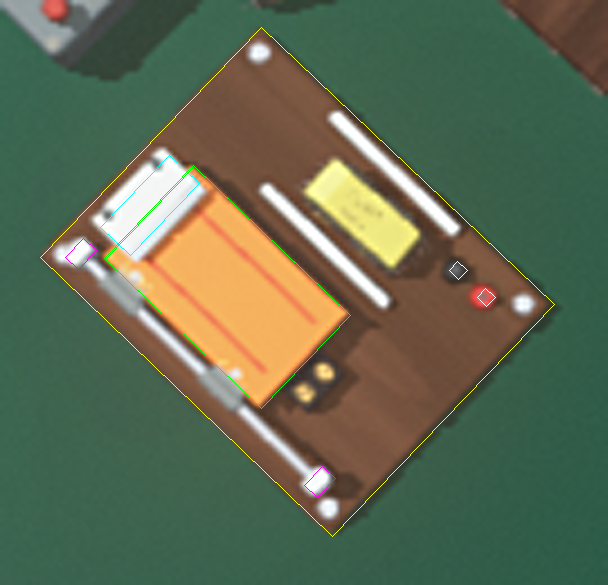

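The top view matches the 24 mm wireframe: the -y end runs along (350,313)–(262,405) and the other end is under the lip at (150,205). The transformer hasn't moved, still at about (362,213), so I'm handing in.

```bash
python3 - <<'E'
from rig import *
print(readout.current_time_s()); print(manip.sign_off())
E
```

```text
18.2
the job is handed in; nothing more can be done
None
```

The guard is closed: it lies flat over the terminals with its end tucked under the retaining lip. I handed the job in at 18.2 s, with the arm clear of everything.

- **Fold:** I pushed the guard over with the shut fingertips. Pressing it down, I met firm contact at 37.7 mm (a flat guard's top is 38 mm), at about 10 N.
- **Slide:** I pushed the guard's end along the hinge pin until it stopped. A second push at a different spot, with a higher force limit (16 N instead of 12 N), stopped at the same place, so it is at the hard stop.
- **Final pictures:** both cameras agree with the outline for zero fold and 24 mm shift, to about 1–2 mm. The scene camera shows a constant offset of about 1 mm, which was there from the start. The transformer and the other things on the bench look unmoved.

No check failed. During the fold the contact force was too small to tell from sensor noise, so I confirmed that step from the pictures instead.

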